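Vacuum-seal a storage box with the hand pump

TASK

Vacuum-seal the box of limes: put the loose lid on the open glass box so that it sits fully home, then take the hand vacuum pump out of its charging stand and hold it upright with its nozzle inside the collar on that lid, over the valve, pressing lightly so that the sprung rubber seal is pushed about half-way in and not to its stop. Finish while you are still holding the pump there; leave the closed box and the other things on the worktop where they are.

Things in the scene. Friction and masses are not known exactly. Their poses are not given: they have to be found in the camera images.
- open_box: open glass storage box, 130 x 100 x 75 mm high outside, walls and floor 4 mm (122 x 92 mm inside), two limes lying in it (below 55 mm); loose, 0.6 kg. Origin: centre of its underside; x along the 130 mm side, z up. The lid that is fully home lies with its origin 67 mm above this one; either way round fits.
- closed_box: a second glass box of the same size that already has its lid on, a lemon inside, 100 mm high over its collar; loose; to be left alone. Origin: centre of its underside.
- lid: loose grey vacuum lid, right way up on the worktop, 0.14 kg. Plate 134 x 104 mm (x along the 134 mm side), from 8 to 15 mm above its origin; below it a rubber plug 8 mm deep that enters the box (117 x 87 mm, at its foot 113 x 83); on top in the middle a round collar to pick it up by, 46 mm outside, from 15 to 33 mm above the origin. Origin: centre of the plug's underside.
- lid_valve (a point): centre of the flat valve seat at the bottom of the lid's collar, 15 mm above the lid's origin; the collar round it is 35 mm wide inside and 18 mm deep, and a rubber valve dome, 12 mm across and 3 mm high, stands on it (the pump's hollow seal goes over the dome). Axes as the lid.
- pump: white and grey hand vacuum pump, nozzle down in its stand, about 0.24 kg: body 54 mm (x) by 42 mm (y) with flat sides, from 34 to 149 mm above its origin; under it a round nozzle 22 mm long, 28 mm across at its lower end; under that the sprung rubber seal, 26 mm across, standing 12 mm out. Origin: centre of the seal's lower face when not pressed; z up along the pump.
- pump_grip (a point): upper part of the ribbed flat sides, on the pump's axis, 126 mm above the pump's origin and 23 mm below its top: grip here, not lower, fingers closing along the pump's y (42 mm).
- nozzle (a point): centre of the lower face of the pump's rubber seal; it moves with the seal.
- seal (a joint): how far the rubber seal is pushed into the pump, m: 0 free, 0.010 at its stop. The spring starts to give at about 3 N and takes 0.35 N more for each mm (6.5 N at the stop); the pump's own weight does not press it in.
- stand: round black charging stand, 88 mm across its foot and 40 mm high, loose, 0.5 kg, with a well of 38 mm diameter that the nozzle stands in; the pump's body rests on its rim, so the pump must be lifted straight up by 35 mm before it is free. Origin: centre of its underside.
- garlic: garlic bulb, 60 mm, bystander near the back. Origin: centre of its underside.
- avocado: avocado, 89 x 65 x 63 mm, bystander near the robot's side of the worktop. Origin: centre of its underside.
- mug: white mug, 86 mm across, 98 mm high, bystander at the back left. Origin: centre of its underside, handle included.
- teaspoon: steel teaspoon, 138 mm long, bystander at the left. Origin: its middle.

How it is judged:
On the way, in this order (a step that is already met when the one before it is completed fails the run):
1. the lid is fully home on the open box and let go (z of lid in the frame of open_box between 0.064 and 0.0695 m and horizontal distance between lid and open_box below 0.006 m and angle between lid's own z axis and vertical below 0.04 rad and contact force between the fingers and lid below 0.1 N), for 0.2 s.
2. the pump is lifted clear of its stand (z of pump in the frame of stand above 0.045 m and contact force between the fingers and pump above 1 N), for 0.1 s.
At the end, for the whole second after the job is handed in: Lid home on the box of limes (within 2.5 mm of the rim, 6 mm of centre, level), not touched; pump held still, upright within 6 degrees, its seal on the valve seat within 5.5 mm of centre, pushed in 2 to 9 mm, 2 to 12 N on the lid (all of step 1 and distance between nozzle and lid_valve below 0.0055 m and z of nozzle in the frame of lid_valve below 0.002 m and angle between pump's own z axis and vertical below 0.105 rad and value of joint seal between 0.002 and 0.009 m and contact force between pump and lid between 2 and 12 N and contact force between the fingers and pump above 1 N and linear speed of pump below 0.02 m/s); the arm keeps its last pose, push and grip.
It fails at once if the pump is pressed hard on the lid (over 20 N) (contact force between pump and lid above 20 N).
It fails at once if the closed box is pushed away by more than 25 mm (distance of closed_box from where it was at the start of the episode above 0.025 m).
It fails at once if garlic, avocado, mug or teaspoon is pushed away by more than 30 mm (distance of any of garlic, avocado, mug, teaspoon from where it was at the start of the episode above 0.03 m).
It also fails if it takes over 54 s, if anything falls off the work surface, if the arm or the gripper's body presses on something with over 40 N, if the wrist force passes 120 N, or if a joint passes its speed limit or range.

ROBOT

A 6-joint arm with a two-finger parallel gripper is mounted at the origin on a cart in front of the work surface, level with it; the furniture and walls round the work are solid. World frame = base frame: x ahead of the robot, y to its left, z up, the work surface at z = 0. Lengths are in m, angles in rad, forces in N, time in s.
With the tool pointing down it reaches from about 0.35 to 0.875 m from the base axis. Payload 15.5 kg.
Tool frame: the origin (TCP) lies between the finger pads; the fingertips stand 19 mm ahead of it and the grasp point (between the pads) is the TCP; z points along the fingers, y is the line along which they close (so a half turn about z gives the same grasp; the last joint's range is limited). The gripper opens to 85 mm and grips with 20 to 120 N. Pads are 22 mm wide; open, the fingers measure 114 mm over their backs; the gripper's body (76 mm by 85 mm) begins 54 mm behind the grasp point. The pads swing forward as they close: fully open they stand 13 mm farther back than shut.
Start: joints at [1.071, 0.494, 1.345, -0, 1.302, -0.096], TCP at [0.246, 0.575, 0.229] pointing down, gripper open.
Joint ranges: [-2.91, 2.91], [-0.82, 2.16], [0.22, 2.67], [-1.22, 4.37], [0.12, 2.79], [-3.08, 3.08]. Speed limits (rad/s): [1.89, 1.89, 2.57, 3.01, 3.01, 3.01].

INTERFACE

Orientations are given as [roll, pitch, yaw] about the fixed x, y, z axes, in that order (R = Rz(yaw) Ry(pitch) Rx(roll)).
In Python, from cell import readout, imaging, job, finder gives the robot as it stands. The module is installed in compiled form; this text tells all that it offers.
- The arm moves only by the tool step_arm, never from a script. Its argument "moves" is a list of rows, each a list of 3 entries, a list of its own where there are three numbers: the shift along the tool's x, y, z in m, then the turn about the tool's z in degrees, then the closure in counts, from 0 (fully open) to 255 (shut). In form: [[[x, y, z], turn, claw], ...]. A call has 1 to 8 rows; each row is the pose to reach, as a shift and turn from the pose commanded when the call began, along the tool's axes at that moment; what a row does not reach only later rows make up. A row lasts 1/12 s, in which the tool goes at most 41.7 mm and 7.16 degrees, less where a joint would pass 70% of its speed; a pose out of reach is approached as far as the arm can. A call with a gripper value outside its range is refused whole. The fingers move at their own pace and stop on an object; "grip_force" is the grip in N (left out, the last holds). Time passes only in rows, so rows that repeat a pose let the fingers close. It gives the time, the measured TCP pose, the force, the opening and the grip force at its end, in the units of the state.
- readout.sense(): the state, without advancing time (a new reading comes with each control period).
- imaging.get_image(name): name is "scene" or "top"; returns a dict with "image" (384x512x3 uint8, red, green, blue), "mtx" (3x3 intrinsics, pixels), "distortion" ([k1, k2, p1, p2, k3] as OpenCV has them; the pictures are not rectified), "xyz" and "attitude" of the camera in the world. Camera axes: x right, y down, z forward; pixel columns grow to the right and rows downward; lengths in m; the calibration is good to about 2 mm. A picture is of the moment at which its call begins. There is no depth.
- job.sign_off(): hands the job in; it is judged then, once.
Trained networks look in a picture, given as the dict that the camera call returned (one of the last four; its "shot" number tells which), for a name from the list of things; names that differ only in an ending like _2 or _b are one class to them, and where a whole thing is asked for, a point or a joint stands for the part that bears it (a point fixed in the world has none). Each returns a list of dicts, best first, with "conf" (0 to 1); they miss things now and then, are a little off and sometimes report something else, mostly with a low value. They report only what shows in the picture. A call takes as long as a camera call.
- finder.boxes_of(query, picture): "location" ([x, y, z] in m, in world coordinates, good to about 4 mm: the middle of the surface that is visible of it).
- finder.silhouettes(query, picture): "pixels" (384x512 bool, what is visible of it).
- finder.landmark_of(query, picture): "location" ([x, y, z] in m, in world coordinates, good to about 4 mm: a listed point, or the origin of a listed thing).
The state is a dict: "t": time; "qpos": joint angles; "dq": joint speeds; "tau": joint torques, N m; "position": TCP position; "ee_rot": TCP orientation; "contact_force": force on the tool from outside, world axes, zero at the start; "ft_torque": the same for the moment, N m; "finger_gap": opening from 0.0 (shut) to 1.0 (fully open); "gripper_force": force on a finger pad.
Only numpy, scipy, OpenCV 4.12 (cv2) and the standard library are available. Lean on these libraries where they do the work, as an engineer would, in place of code of your own. Each camera call takes 0.05 s, during which the arm holds its last target. There are 200 camera calls.

## Working session

There is one attempt and no reset: what is moved stays moved. The work goes in short steps, Python scripts to look and compute and a tool call to move; the robot and the scene stay as the last step left them, time stands still between calls to the robot, and variables do not carry over. Pictures are saved under pics/ and viewed, at most 13 in all, crops included, and the job is handed in when it is done.

Besides the shell and the picture viewer there is one more tool, called after "Call:" as name(argument=value, ...), one argument or row to a line, values as JSON. step_arm: Moves the arm, as the interface text tells. Its arguments: {"type":"object","properties":{"moves":{"type":"array","items":{"type":"array"}},"grip_force":{"type":"number"}},"required":["moves"]}

```bash
mkdir -p pics; python3 - <<'E'
from cell import readout, imaging, finder
import cv2, numpy as np
s=readout.sense(); print({k:np.round(v,3).tolist() for k,v in s.items()})
for n in ("scene","top"):
    p=imaging.get_image(n); cv2.imwrite(f"pics/{n}0.png",p["image"][:,:,::-1]); print(n,np.round(p["xyz"],3),np.round(p["attitude"],3),np.round(p["mtx"],1).tolist(),p["distortion"])
    for q in ("open_box","closed_box","lid","lid_valve","pump","pump_grip","stand","garlic","avocado","mug","teaspoon"):
        print(q,[(np.round(d["location"],3).tolist(),round(d["conf"],2)) for d in finder.landmark_of(q,p)[:3]])
E
```

```text
{'t': 0.0, 'qpos': [1.071, 0.494, 1.346, -0.0, 1.302, -0.095], 'dq': [-0.0, 0.0, 0.002, -0.001, 0.001, -0.0], 'tau': [-0.0, -88.22, -38.386, -0.0, 0.01, 0.0], 'position': [0.245, 0.574, 0.228], 'ee_rot': [-3.14, -0.0, 2.738], 'contact_force': [0.003, -0.631, -0.239], 'ft_torque': [0.002, -0.011, 0.017], 'gripper_force': 0.0, 'finger_gap': 1.006}
scene [ 0.602 -0.42   1.158] [-2.614 -0.003  0.125] [[417.6, 0.0, 259.9], [0.0, 417.6, 190.4], [0.0, 0.0, 1.0]] [0.00538455 0.         0.         0.         0.        ]
open_box [([0.435, 0.108, -0.004], 0.74), ([0.451, 0.318, 0.002], 0.62)]
closed_box [([0.649, -0.062, -0.003], 0.76)]
lid [([0.591, 0.215, -0.002], 0.71), ([0.572, 0.424, -0.001], 0.45), ([0.648, -0.061, -0.0], 0.42)]
lid_valve [([0.594, 0.213, 0.015], 0.66), ([0.436, 0.109, -0.002], 0.64)]
pump [([0.435, 0.103, 0.005], 0.73)]
pump_grip [([0.435, 0.1, 0.134], 0.88), ([0.594, 0.213, 0.014], 0.2)]
stand [([0.699, 0.154, -0.0], 0.29)]
garlic [([0.702, 0.152, 0.0], 0.68), ([0.592, 0.215, -0.004], 0.26)]
avocado [([0.326, 0.218, 0.002], 0.63), ([0.698, 0.153, 0.003], 0.22)]
mug [([0.568, 0.425, -0.002], 0.68)]
teaspoon [([0.349, 0.449, -0.001], 0.62)]
top [0.299 0.114 0.972] [-2.87  -0.004 -1.196] [[384.1, 0.0, 256.8], [0.0, 384.1, 190.8], [0.0, 0.0, 1.0]] [-0.00723205  0.          0.          0.          0.        ]
open_box [([0.451, 0.316, -0.001], 0.81)]
closed_box [([0.645, -0.065, 0.003], 0.55), ([0.571, 0.425, 0.001], 0.17)]
lid [([0.589, 0.214, -0.003], 0.78)]
lid_valve [([0.587, 0.211, 0.015], 0.92)]
pump [([0.438, 0.103, 0.006], 0.83)]
pump_grip [([0.433, 0.106, 0.13], 0.67)]
stand [([0.441, 0.105, -0.0], 0.76), ([0.352, 0.451, -0.0], 0.21)]
garlic [([0.704, 0.157, 0.004], 0.57)]
avocado [([0.328, 0.216, 0.001], 0.96)]
mug [([0.569, 0.423, 0.001], 0.61)]
teaspoon [([0.349, 0.454, 0.001], 0.7), ([0.585, 0.212, 0.014], 0.2)]
```

View pics/scene0.png

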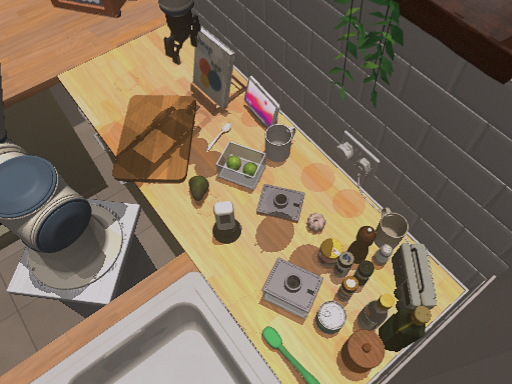

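View pics/top0.png

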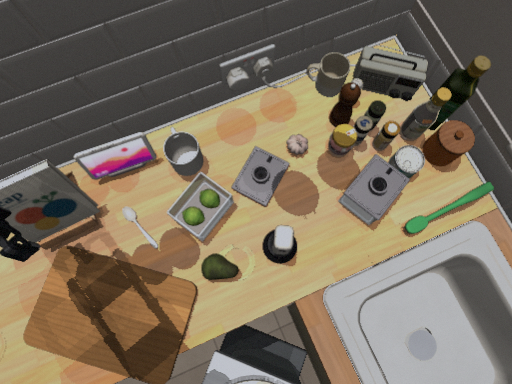

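The pictures agree with the networks. In scene the lid is at (280,202), the open box at (241,165) and the pump at (225,220). In top they are at (261,175), (201,207) and (282,242). Next I fit the poses, including yaw, to the silhouettes.

```bash
cat > h.py <<'E'
from cell import readout, imaging, finder
import cv2, numpy as np
from scipy.optimize import minimize
from scipy.spatial.transform import Rotation as Ro
def proj(p,X):
    R=Ro.from_euler("xyz",p["attitude"]).as_matrix()
    r,_=cv2.Rodrigues(R.T); t=-R.T@np.array(p["xyz"])
    return cv2.projectPoints(np.asarray(X,float),r,t,np.array(p["mtx"]),np.array(p["distortion"]))[0][:,0]
def bx(l,w,z0,z1): return [[sx*l/2,sy*w/2,z] for sx in(-1,1) for sy in(-1,1) for z in(z0,z1)]
def circ(d,z): return [[d/2*np.cos(a),d/2*np.sin(a),z] for a in np.arange(0,6.28,.3)]
M={"open_box":bx(.130,.100,0,.075),"lid":bx(.134,.104,.008,.015)+circ(.046,.033)+bx(.113,.083,0,.008),
   "pump":bx(.054,.042,.034,.149)}
def sil(q,p,near):
    best=None
    for d in finder.silhouettes(q,p):
        m=d["pixels"].astype(np.uint8); c=np.argwhere(m).mean(0)[::-1]
        e=np.linalg.norm(c-proj(p,[near])[0])
        if e<30 and (best is None or m.sum()>best.sum()): best=m
    return best
def fit(q,x,y,z=0.,pics=None):
    pics=pics or [imaging.get_image(n) for n in("scene","top")]
    ms=[(p,sil(q,p,[x,y,z+np.mean([v[2] for v in M[q]])])) for p in pics]; ms=[a for a in ms if a[1] is not None]
    S=8
    def cost(v):
        c=0
        P=np.array(M[q])@Ro.from_euler("z",v[2]).as_matrix().T+[v[0],v[1],z]
        for p,m in ms:
            h=cv2.convexHull((proj(p,P)*S*2).astype(np.int32))   # supersampled raster
            f=cv2.fillConvexPoly(np.zeros((384*4,512*4),np.uint8),((h/(S*2)+.5)*4*16).astype(np.int32)-8,1,shift=4)
            big=cv2.resize(m,None,fx=4,fy=4,interpolation=cv2.INTER_NEAREST)
            c+=1-(f&big).sum()/(f|big).sum()
        return c/len(ms)
    r=[]
    for a in np.arange(0,np.pi,np.pi/8):
        sx=np.array([[x,y,a],[x+.006,y,a],[x,y+.006,a],[x,y,a+.25]])
        r.append(minimize(cost,[x,y,a],method="Nelder-Mead",options=dict(initial_simplex=sx,maxiter=80,xatol=2e-4,fatol=1e-4)))
    r.sort(key=lambda k:k.fun)
    return [(np.round(k.x,4).tolist(),round(k.fun,3)) for k in r[:4]],[int(m.sum()) for _,m in ms]
E
python3 - <<'E'
from h import *
pics=[imaging.get_image(n) for n in("scene","top")]
print("lid",fit("lid",.590,.213,0,pics));print("box",fit("open_box",.451,.317,0,pics));
print("pump",fit("pump",.437,.104,.005,pics))
E
```

```text
lid ([([0.5909, 0.2138, 3.0215], np.float64(0.085)), ([0.5906, 0.2141, -0.1259], np.float64(0.085)), ([0.5905, 0.2138, 3.0126], np.float64(0.086)), ([0.5906, 0.2135, -0.1293], np.float64(0.086))], [1262, 1838])
box ([([0.4518, 0.3199, 2.8587], np.float64(0.061)), ([0.4519, 0.3198, -0.2683], np.float64(0.062)), ([0.4521, 0.3194, 2.8734], np.float64(0.062)), ([0.4518, 0.3198, 2.8743], np.float64(0.062))], [1706, 2558])
pump ([([0.437, 0.0998, 0.3553], np.float64(0.184)), ([0.4375, 0.098, 0.3298], np.float64(0.184)), ([0.438, 0.0974, 3.4468], np.float64(0.185)), ([0.4375, 0.1011, 0.3025], np.float64(0.186))], [515])
```

```bash
cat >> h.py <<'E'
def go(x,y,z,yaw=None):
    s=readout.sense(); R=Ro.from_euler("xyz",s["ee_rot"])
    d=np.array([x,y,z])-s["position"]
    y0=s["ee_rot"][2]; t=0 if yaw is None else -np.degrees((yaw-y0+np.pi)%(2*np.pi)-np.pi)
    print("t",round(s["t"],2),"pos",np.round(s["position"],4),"rpy",np.round(s["ee_rot"],3),"shift",np.round(R.inv().apply(d),4),"len",round(np.linalg.norm(d),3),"turn",round(t,1))
E
python3 -c "
from h import *
go(.591,.214,.14)"
```

```text
t 1.6 pos [0.2456 0.5747 0.2286] rpy [-3.142  0.     2.738] shift [-0.4594 -0.196   0.0886] len 0.507 turn 0
```

Call:
step_arm(
  moves=[
    [[-0.03,-0.013,0],0,0],
    [[-0.065,-0.028,0],0,0],
    [[-0.1,-0.043,0],0,0],
    [[-0.135,-0.058,0],0,0],
    [[-0.17,-0.073,0],0,0],
    [[-0.205,-0.088,0],0,0],
    [[-0.24,-0.103,0.01],0,0],
    [[-0.275,-0.117,0.02],0,0],
  ],
)

```text
t: 2.27
position: [0.4538, 0.3577, 0.209]
ee_rot: [3.14, 0.001, 2.738]
contact_force: [0.2, -0.9, 0.8]
finger_gap: 1.002
gripper_force: 0.0
```

Call:
step_arm(
  moves=[
    [[-0.035,-0.015,0.01],0,0],
    [[-0.07,-0.03,0.02],0,0],
    [[-0.105,-0.045,0.03],0,0],
    [[-0.14,-0.06,0.04],0,0],
    [[-0.165,-0.07,0.055],0,0],
    [[-0.184,-0.079,0.069],0,0],
    [[-0.184,-0.079,0.069],0,0],
    [[-0.184,-0.079,0.069],0,0],
  ],
)

```text
t: 2.93
position: [0.5907, 0.2132, 0.1387]
ee_rot: [-3.141, -0.001, 2.736]
contact_force: [-0.0, 0.3, -0.0]
finger_gap: 0.999
gripper_force: 0.0
```

```bash
python3 -c "
from h import *
p=imaging.get_image('top');q=imaging.get_image('scene');cv2.imwrite('pics/top1.png',np.hstack([p['image'][80:270,100:400],q['image'][80:270,150:400]])[:,:,::-1])
go(.591,.214,.037)"
```

```text
t 3.03 pos [0.5904 0.2146 0.1399] rpy [ 3.141 -0.     2.738] shift [-0.0009 -0.0004  0.1029] len 0.103 turn 0
```

View pics/top1.png

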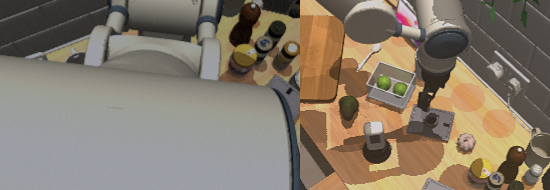

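The arm blocks the top view. Scene shows the open gripper over the lid's collar, at about (435,105) in the crop, and clear of the garlic. Descending.

Call:
step_arm(
  moves=[
    [[-0.001,0,0.03],0,0],
    [[-0.001,0,0.06],0,0],
    [[-0.001,0,0.08],0,0],
    [[-0.001,0,0.095],0,0],
    [[-0.001,0,0.102],0,0],
    [[-0.001,0,0.102],0,0],
    [[-0.001,0,0.102],0,80],
    [[-0.001,0,0.102],0,130],
  ],
  grip_force=30,
)

```text
t: 3.7
position: [0.5922, 0.2143, 0.039]
ee_rot: [3.14, 0.002, 2.738]
contact_force: [0.7, 0.3, -0.5]
finger_gap: 0.746
gripper_force: 0.0
```

Call:
step_arm(
  moves=[
    [[0,0,0],0,180],
    [[0,0,0],0,255],
    [[0,0,0],0,255],
    [[0,0,0],0,255],
    [[0,0,0],0,255],
    [[0,0,0],0,255],
  ],
)

```text
t: 4.2
position: [0.5916, 0.2137, 0.0376]
ee_rot: [3.142, 0.0, 2.738]
contact_force: [-0.2, -0.2, 0.2]
finger_gap: -0.0
gripper_force: 0.0
```

```bash
python3 -c "
from h import *
q=imaging.get_image('scene');cv2.imwrite('pics/s2.png',cv2.resize(q['image'][120:270,170:370],None,fx=4,fy=4,interpolation=2)[:,:,::-1])
for n in('lid','lid_valve'): print([(np.round(d['location'],3).tolist(),round(d['conf'],2)) for d in finder.landmark_of(n,q)])
print(proj(q,[[.591,.214,.033],[.591,.214,.019]]))
"
```

```text
[([0.593, 0.218, -0.003], 0.87)]
[([0.593, 0.215, 0.016], 0.9)]
[[280.85230138 197.66368607]
 [280.64421951 199.85979488]]
```

View pics/s2.png

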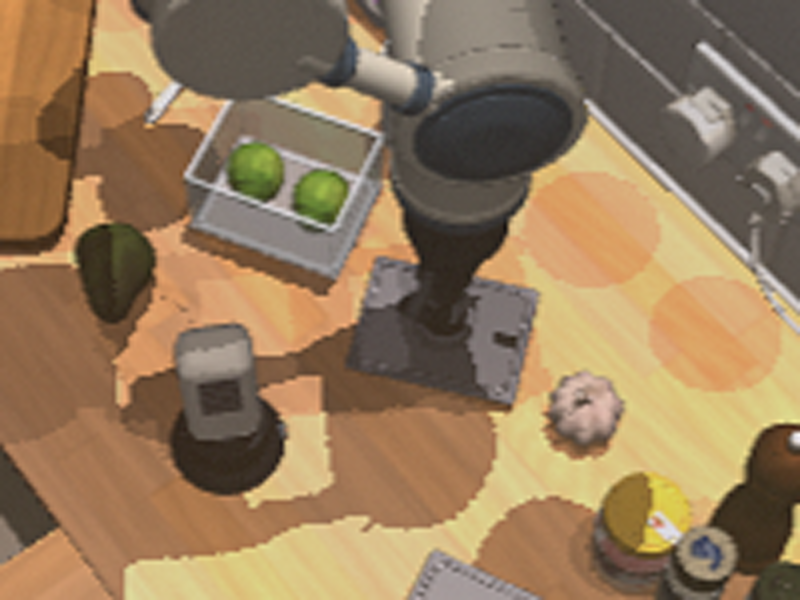

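The fingers report shut, with no force on the pads, so they seem to have closed inside or over the collar. I'll lift and check.

Call:
step_arm(
  moves=[
    [[0,0,-0.01],0,255],
    [[0,0,-0.03],0,255],
    [[0,0,-0.06],0,255],
    [[0,0,-0.08],0,255],
    [[0,0,-0.08],0,255],
  ],
)

```text
t: 4.77
position: [0.5938, 0.2144, 0.1225]
ee_rot: [3.138, 0.005, 2.738]
contact_force: [1.4, 0.1, 0.1]
finger_gap: 0.003
gripper_force: 0.0
```

```bash
python3 -c "
from h import *
go(.591,.214,.037)
q=imaging.get_image('scene');cv2.imwrite('pics/s3.png',cv2.resize(q['image'][120:270,170:370],None,fx=4,fy=4,interpolation=2)[:,:,::-1])
for n in('lid','lid_valve'): print([(np.round(d['location'],3).tolist(),round(d['conf'],2)) for d in finder.landmark_of(n,q)])
"
```

```text
t 4.77 pos [0.5938 0.2144 0.1225] rpy [3.138 0.005 2.738] shift [ 0.0028 -0.0018  0.0855] len 0.086 turn 0
[([0.59, 0.214, -0.003], 0.56)]
[([0.591, 0.216, 0.013], 0.68)]
```

View pics/s3.png

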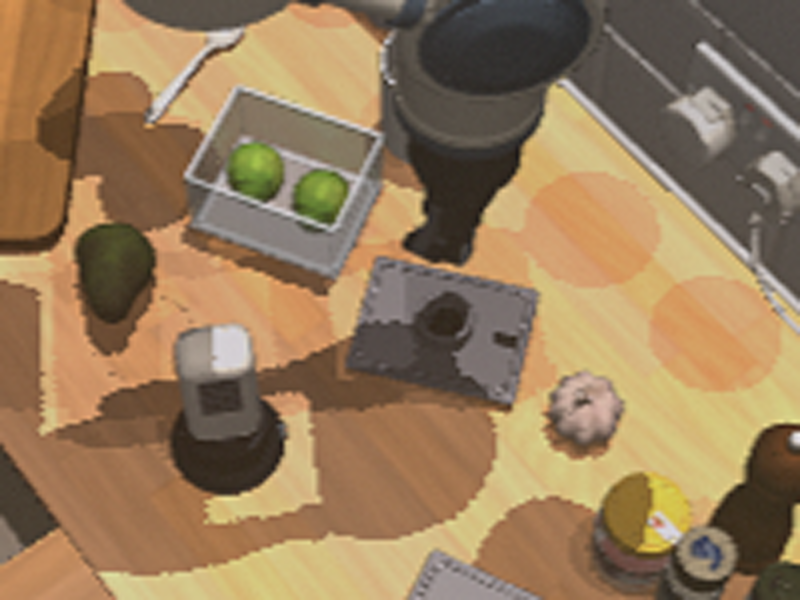

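The lid hasn't moved and is still at (443,330) in the crop. The fingers hang above it, so they slid over the collar. I'll retry lower, closing in steps and watching the gap.

Call:
step_arm(
  moves=[
    [[0.001,-0.001,0],0,0],
    [[0.001,-0.001,0],0,0],
    [[0.001,-0.001,0.0],0,0],
    [[0.001,-0.001,0.03],0,0],
    [[0.001,-0.001,0.055],0,0],
    [[0.001,-0.001,0.075],0,0],
    [[0.001,-0.001,0.085],0,0],
    [[0.001,-0.001,0.085],0,0],
  ],
)

```text
t: 5.58
position: [0.5888, 0.2128, 0.0302]
ee_rot: [-3.139, -0.003, 2.738]
contact_force: [-1.1, -0.9, -1.2]
finger_gap: 1.005
gripper_force: 0.0
```

Call:
step_arm(
  moves=[
    [[0,0,0],0,90],
    [[0,0,0],0,90],
    [[0,0,0],0,90],
    [[0,0,0],0,90],
  ],
  grip_force=30,
)

```text
t: 5.92
position: [0.5909, 0.2134, 0.0337]
ee_rot: [3.141, 0.001, 2.738]
contact_force: [-0.1, 0.2, -0.7]
finger_gap: 0.653
gripper_force: 0.0
```

Call:
step_arm(
  moves=[
    [[0,0,0],0,125],
    [[0,0,0],0,125],
    [[0,0,0],0,125],
    [[0,0,0],0,125],
  ],
)

```text
t: 6.25
position: [0.5903, 0.2132, 0.0327]
ee_rot: [3.141, 0.0, 2.738]
contact_force: [-0.0, 0.5, 0.8]
finger_gap: 0.512
gripper_force: 0.0
```

```bash
python3 -c "
from h import *
q=imaging.get_image('scene');cv2.imwrite('pics/s4.png',cv2.resize(q['image'][150:230,230:330],None,fx=8,fy=7,interpolation=2)[:,:,::-1])
pp=proj(q,[[.594,.214,z] for z in(.103,.122)]);print((pp-[170,120])*4)
d=np.array([.393,.92,0])
c=np.array([.591,.214,0])
for z in(.014,.033): print(z,((proj(q,[c+[0,0,z],c+d*.023+[0,0,z],c-d*.023+[0,0,z]])-[230,150])*[8,7]).round())
"
```

```text
[[451.87766453 264.58168856]
 [453.20531156 251.15886766]]
0.014 [[405. 354.]
 [433. 316.]
 [376. 394.]]
0.033 [[407. 334.]
 [435. 295.]
 [378. 373.]]
```

View pics/s4.png

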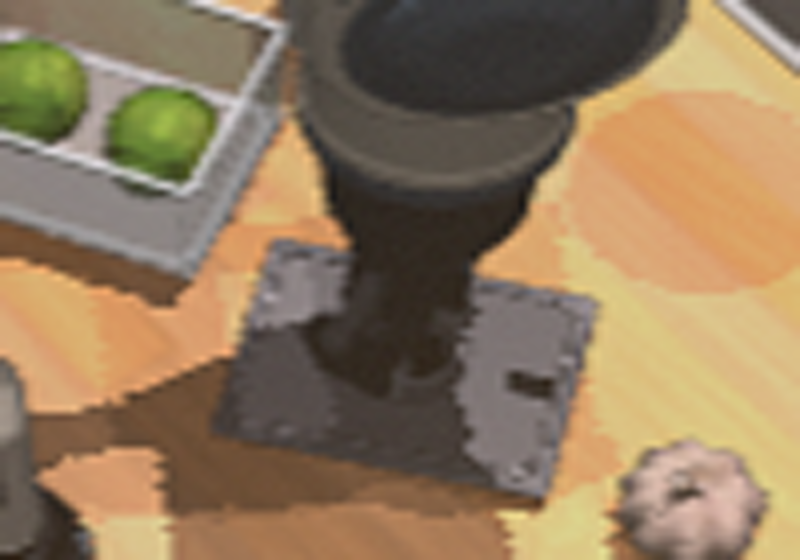

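The left finger is at about (365,378) in the crop, outside the collar. The other finger is hidden behind the wrist. Closing further.

Call:
step_arm(
  moves=[
    [[0,0,0],0,150],
    [[0,0,0],0,150],
    [[0,0,0],0,150],
    [[0,0,0],0,150],
  ],
)

```text
t: 6.63
position: [0.5903, 0.2132, 0.0325]
ee_rot: [-3.142, -0.0, 2.738]
contact_force: [-0.1, 0.6, -0.0]
finger_gap: 0.417
gripper_force: 0.0
```

```bash
python3 -c "
from h import *
q=imaging.get_image('scene')
c=np.array([.246,.575,.216])
y=np.array([.393,.92,0])*.05;x=np.array([-.92,.393,0])*.05
print(proj(q,[c,c+y,c-y,c+x,c-x]).round(1))
im=cv2.imread('pics/scene0.png');cv2.imwrite('pics/s5.png',cv2.resize(im[0:80,140:240],None,fx=8,fy=7,interpolation=2))
"
```

```text
[[187.1  59.7]
 [196.1  50.3]
 [177.9  69.4]
 [174.4  54.1]
 [200.1  65.4]]
```

View pics/s5.png

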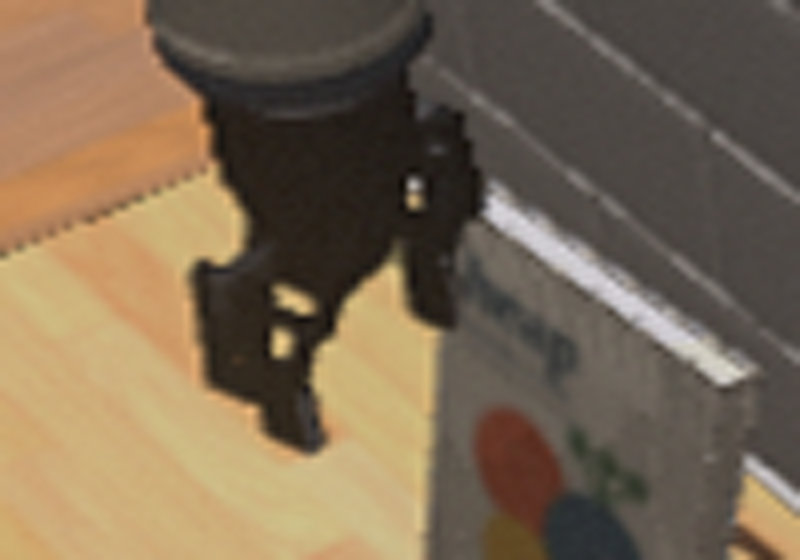

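The open-finger picture suggests the tips sit 15–20 mm higher than nominal, which would put them above the collar. I'll probe downward gently to find contact, with the gap at 35 mm so they would land on the collar rim.

Call:
step_arm(
  moves=[
    [[0,0,0.002],0,150],
    [[0,0,0.004],0,150],
    [[0,0,0.004],0,150],
    [[0,0,0.004],0,150],
  ],
)

```text
t: 7.02
position: [0.5904, 0.2133, 0.0293]
ee_rot: [3.141, 0.001, 2.738]
contact_force: [-3.8, -1.1, 15.2]
finger_gap: 0.41
gripper_force: 7.8
```

Contact came at TCP z≈0.030 with a 35 mm gap, so the tips are on top of the collar. In effect they reach about 19 mm less than I assumed. I'll raise, open, then descend guardedly.

Call:
step_arm(
  moves=[
    [[0,0,-0.01],0,150],
    [[0,0,-0.016],0,60],
    [[0,0,-0.016],0,60],
    [[0,0,-0.016],0,60],
    [[0,0,-0.008],0,60],
    [[0,0,0],0,60],
    [[0,0,0.004],0,60],
    [[0,0,0.004],0,60],
  ],
)

```text
t: 7.68
position: [0.5892, 0.2129, 0.0227]
ee_rot: [-3.14, -0.002, 2.738]
contact_force: [0.2, -0.1, 0.4]
finger_gap: 0.767
gripper_force: 0.0
```

Call:
step_arm(
  moves=[
    [[0,0,0.002],0,60],
    [[0,0,0.005],0,60],
    [[0,0,0.005],0,60],
  ],
)

```text
t: 7.93
position: [0.5901, 0.2132, 0.0191]
ee_rot: [-3.141, -0.0, 2.738]
contact_force: [-0.3, -0.7, -0.2]
finger_gap: 0.766
gripper_force: 0.0
```

Call:
step_arm(
  moves=[
    [[0,0,0.002],0,60],
    [[0,0,0.004],0,60],
    [[0,0,0.004],0,60],
    [[0,0,0.004],0,110],
    [[0,0,0.004],0,110],
    [[0,0,0.004],0,110],
  ],
)

```text
t: 8.43
position: [0.5903, 0.2133, 0.0157]
ee_rot: [3.141, 0.0, 2.738]
contact_force: [0.8, 1.3, 0.3]
finger_gap: 0.57
gripper_force: 0.3
```

Call:
step_arm(
  moves=[
    [[0,0,0],0,150],
    [[0,0,0],0,180],
    [[0,0,0],0,180],
    [[0,0,0],0,180],
  ],
  grip_force=30,
)

```text
t: 8.77
position: [0.5904, 0.2133, 0.016]
ee_rot: [3.141, 0.0, 2.738]
contact_force: [-0.7, -0.0, 4.8]
finger_gap: 0.515
gripper_force: 30.7
```

Gripped: the gap reads 0.515 with 30 N on the pads. Lifting.

Call:
step_arm(
  moves=[
    [[0,0,-0.01],0,255],
    [[0,0,-0.03],0,255],
    [[0,0,-0.055],0,255],
    [[0,0,-0.08],0,255],
    [[0,0,-0.105],0,255],
    [[0,0,-0.12],0,255],
    [[0,0,-0.12],0,255],
    [[0,0,-0.12],0,255],
  ],
  grip_force=40,
)

```text
t: 9.43
position: [0.5905, 0.2133, 0.1366]
ee_rot: [3.141, 0.001, 2.738]
contact_force: [0.2, -0.2, -1.1]
finger_gap: 0.512
gripper_force: 42.4
```

```bash
python3 - <<'E'
from h import *
pics=[imaging.get_image(n) for n in("scene","top")]
s=readout.sense();print(s["finger_gap"],s["contact_force"])
for p in pics:
  for n in('lid','lid_valve','open_box'): print(n,[(np.round(d['location'],3).tolist(),round(d['conf'],2)) for d in finder.landmark_of(n,p)[:2]])
print(fit("open_box",.452,.319,0,pics))
go(.452,.32,.136)
E
```

```text
0.5097137349862084 [ 0.50902224 -0.38440362 -0.96061123]
lid [([0.591, 0.213, 0.12], 0.95)]
lid_valve [([0.593, 0.21, 0.138], 0.87)]
open_box [([0.449, 0.32, -0.0], 0.66)]
lid []
lid_valve []
open_box []
([([0.4512, 0.3146, 2.8724], np.float64(0.053)), ([0.4511, 0.3149, -0.2757], np.float64(0.054)), ([0.4514, 0.3153, 2.8673], np.float64(0.054)), ([0.4511, 0.3155, 2.8719], np.float64(0.054))], [1631])
t 9.93 pos [0.5901 0.2132 0.1352] rpy [-3.141 -0.     2.738] shift [ 0.169   0.0439 -0.0007] len 0.175 turn 0
```

The lid came up with the gripper: the networks put it at z=0.12 m. Carrying it over the box with the turn.

Call:
step_arm(
  moves=[
    [[0.025,0.006,0],1,255],
    [[0.055,0.014,0],3,255],
    [[0.085,0.021,0],5,255],
    [[0.115,0.029,0],7,255],
    [[0.14,0.035,0],8.3,255],
    [[0.16,0.04,0],8.3,255],
    [[0.1687,0.042,0],8.3,255],
    [[0.1687,0.042,0],8.3,255],
  ],
)

```text
t: 10.6
position: [0.4503, 0.319, 0.1356]
ee_rot: [-3.141, -0.0, 2.595]
contact_force: [-0.8, 0.2, -1.0]
finger_gap: 0.513
gripper_force: 42.4
```

Call:
step_arm(
  moves=[
    [[0,0,0.01],0,255],
    [[0,0,0.025],0,255],
    [[0,0,0.032],0,255],
    [[0,0,0.032],0,255],
  ],
)

```text
t: 10.93
position: [0.4516, 0.317, 0.1016]
ee_rot: [-3.139, -0.001, 2.592]
contact_force: [0.8, -0.6, -2.6]
finger_gap: 0.512
gripper_force: 42.4
```

```bash
python3 - <<'E'
from h import *
pics=[imaging.get_image(n) for n in("scene","top")]
go(.4515,.318,.104)
s=readout.sense();zl=s["position"][2]-.016;print(zl,s["finger_gap"])
for p in pics:
  for n in('lid','lid_valve','open_box'): print(n,[(np.round(d['location'],3).tolist(),round(d['conf'],2)) for d in finder.landmark_of(n,p)[:2]])
for p in pics:
  for q,z in(("lid",zl),("open_box",0)):
    try: print(q,fit(q,.4515,.318,z,[p]))
    except Exception as e: print(q,e)
i=np.hstack([pics[0]["image"][110:230,180:320],pics[1]["image"][130:250,130:270]])
cv2.imwrite("pics/s6.png",cv2.resize(i,None,fx=2.8,fy=4)[:,:,::-1])
E
```

```text
t 11.03 pos [0.4521 0.3176 0.1032] rpy [-3.141 -0.     2.592] shift [ 0.0007  0.     -0.0008] len 0.001 turn 0
0.08722319660464388 0.5102155561939631
lid [([0.452, 0.318, 0.083], 0.55), ([0.435, 0.109, -0.0], 0.3)]
lid_valve [([0.452, 0.315, 0.103], 0.76), ([0.649, -0.063, -0.0], 0.43)]
open_box [([0.45, 0.315, 0.002], 0.8), ([0.349, 0.453, -0.002], 0.7)]
lid []
lid_valve []
open_box [([0.439, 0.103, -0.001], 0.4)]
lid ([([0.4521, 0.3123, 2.9197], np.float64(0.383)), ([0.4525, 0.313, -0.2478], np.float64(0.383)), ([0.4536, 0.3119, 2.8956], np.float64(0.384)), ([0.4534, 0.3115, 2.9024], np.float64(0.385))], [791])
open_box ([([0.4527, 0.3122, 2.9012], np.float64(0.579)), ([0.4522, 0.3123, -0.2447], np.float64(0.58)), ([0.4531, 0.3091, 2.8641], np.float64(0.581)), ([0.4533, 0.3073, 2.9082], np.float64(0.581))], [721])
lid ([([0.5311, 0.2853, 0.7857], np.float64(0.891)), ([0.5369, 0.2603, 0.5179], np.float64(0.891)), ([0.5327, 0.2716, 2.5165], np.float64(0.891)), ([0.5341, 0.2622, -0.7581], np.float64(0.891))], [263])
open_box ([([0.5218, 0.2756, 0.4534], np.float64(0.957)), ([0.5216, 0.2391, 0.3167], np.float64(0.957)), ([0.5011, 0.2499, 0.3753], np.float64(0.957)), ([0.4742, 0.2911, 0.838], np.float64(0.958))], [102])
```

View pics/s6.png

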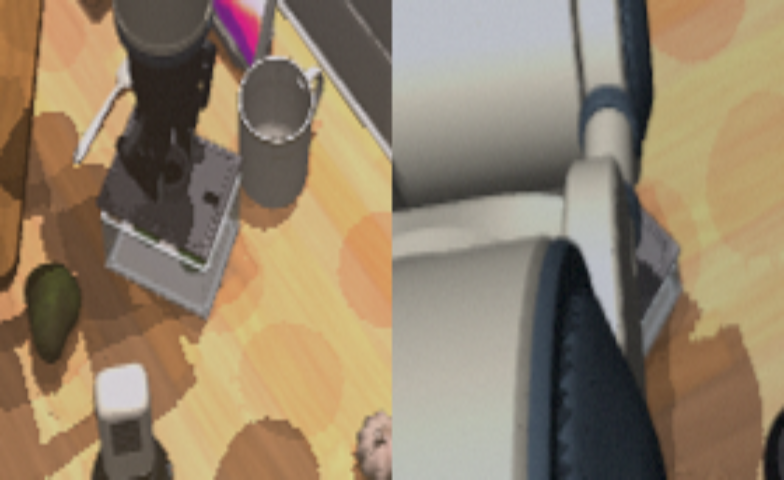

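In the crop's left half the lid hangs squarely over the rim at (170,190), with its edges parallel to the box. Lowering guardedly.

Call:
step_arm(
  moves=[
    [[0,0,0.004],0,255],
    [[0,0,0.008],0,255],
    [[0,0,0.012],0,255],
    [[0,0,0.014],0,255],
    [[0,0,0.014],0,255],
  ],
)

```text
t: 11.95
position: [0.4513, 0.3179, 0.0889]
ee_rot: [-3.141, -0.001, 2.593]
contact_force: [-0.4, -0.6, -0.8]
finger_gap: 0.509
gripper_force: 42.4
```

```bash
python3 -c "
from h import *
go(.4515,.318,.083); print(readout.sense()['contact_force'])"
```

```text
t 11.95 pos [0.4513 0.3179 0.0889] rpy [-3.141e+00 -1.000e-03  2.593e+00] shift [-0.0002  0.0002  0.0059] len 0.006 turn 0
[-0.40812489 -0.59568719 -0.76603465]
```

Call:
step_arm(
  moves=[
    [[0,0,0.002],0,255],
    [[0,0,0.004],0,255],
    [[0,0,0.006],0,255],
    [[0,0,0.006],0,255],
  ],
)

```text
t: 12.28
position: [0.4515, 0.3181, 0.0832]
ee_rot: [-3.141, -0.0, 2.593]
contact_force: [-0.3, -1.0, -1.3]
finger_gap: 0.509
gripper_force: 42.4
```

Call:
step_arm(
  moves=[
    [[0,0,0.001],0,255],
    [[0,0,0.002],0,255],
    [[0,0,0.002],0,255],
  ],
)

```text
t: 12.53
position: [0.4517, 0.3182, 0.083]
ee_rot: [3.141, 0.0, 2.593]
contact_force: [-6.5, -4.2, 27.3]
finger_gap: 0.511
gripper_force: 45.3
```

It is seated: z matches the 67 mm home height and the push-back is 27 N. Relieving, opening and rising.

Call:
step_arm(
  moves=[
    [[0,0,-0.001],0,255],
    [[0,0,-0.001],0,110],
    [[0,0,-0.001],0,60],
    [[0,0,-0.001],0,50],
    [[0,0,-0.001],0,50],
    [[0,0,-0.02],0,50],
    [[0,0,-0.05],0,0],
    [[0,0,-0.08],0,0],
  ],
)

```text
t: 13.2
position: [0.451, 0.3178, 0.1618]
ee_rot: [-3.14, -0.001, 2.593]
contact_force: [0.3, 0.2, 0.6]
finger_gap: 0.998
gripper_force: 0.0
```

Call:
step_arm(
  moves=[
    [[0,0,-0.03],0,0],
    [[0.02,0,-0.06],-5,0],
    [[0.03,-0.03,-0.085],-12,0],
    [[0.03,-0.06,-0.085],-19,0],
    [[0.03,-0.095,-0.085],-26,0],
    [[0.03,-0.13,-0.085],-33,0],
    [[0.03,-0.15,-0.085],-40,0],
    [[0.03,-0.15,-0.085],-40,0],
  ],
)

```text
t: 13.87
position: [0.3451, 0.2032, 0.2465]
ee_rot: [-3.141, -0.002, -2.983]
contact_force: [0.2, -0.0, 0.3]
finger_gap: 0.997
gripper_force: 0.0
```

```bash
python3 - <<'E'
from h import *
pics=[imaging.get_image(n) for n in("scene","top")]
go(.437,.103,.25,.335+np.pi)
for p in pics:
  for n in('lid','lid_valve','open_box','pump','pump_grip','stand'): print(n,[(np.round(d['location'],3).tolist(),round(d['conf'],2)) for d in finder.landmark_of(n,p)[:2]])
for p in pics:
  for q,x,y,z in(("lid",.4515,.318,.067),("pump",.437,.103,.006)):
    try: print(q,fit(q,x,y,z,[p]))
    except Exception as e: print(q,e)
i=np.hstack([pics[0]["image"][120:260,170:310],pics[1]["image"][160:300,160:300]])
cv2.imwrite("pics/s7.png",cv2.resize(i,None,fx=2.8,fy=3.5)[:,:,::-1])
E
```

```text
t 13.97 pos [0.3479 0.2056 0.2468] rpy [ 3.141e+00  1.000e-03 -2.995e+00] shift [-0.0732 -0.1145 -0.0031] len 0.136 turn -10.8
lid [([0.451, 0.318, 0.063], 0.88), ([0.455, 0.317, 0.084], 0.52)]
lid_valve [([0.455, 0.317, 0.083], 0.6), ([0.435, 0.104, -0.002], 0.28)]
open_box [([0.45, 0.317, -0.002], 0.97)]
pump [([0.434, 0.103, 0.004], 0.65)]
pump_grip [([0.438, 0.099, 0.133], 0.95)]
stand []
lid []
lid_valve []
open_box []
pump []
pump_grip [([0.435, 0.106, 0.13], 0.71)]
stand [([0.441, 0.103, 0.002], 0.72)]
lid ([([0.4501, 0.3131, -0.2509], np.float64(0.07)), ([0.4505, 0.3133, 2.8889], np.float64(0.071)), ([0.4499, 0.3132, 2.8896], np.float64(0.071)), ([0.4503, 0.3131, -0.2505], np.float64(0.071))], [1180])
pump ([([0.4391, 0.0951, 3.434], np.float64(0.125)), ([0.439, 0.0961, 0.309], np.float64(0.125)), ([0.4389, 0.0968, 0.2874], np.float64(0.125)), ([0.4377, 0.0983, 0.326], np.float64(0.127))], [561])
lid division by zero
pump ([([0.4379, 0.1052, 3.3244], np.float64(0.146)), ([0.4387, 0.1053, 0.1829], np.float64(0.147)), ([0.4375, 0.1051, 3.3336], np.float64(0.148)), ([0.4391, 0.1052, 0.1956], np.float64(0.148))], [554])
```

View pics/s7.png

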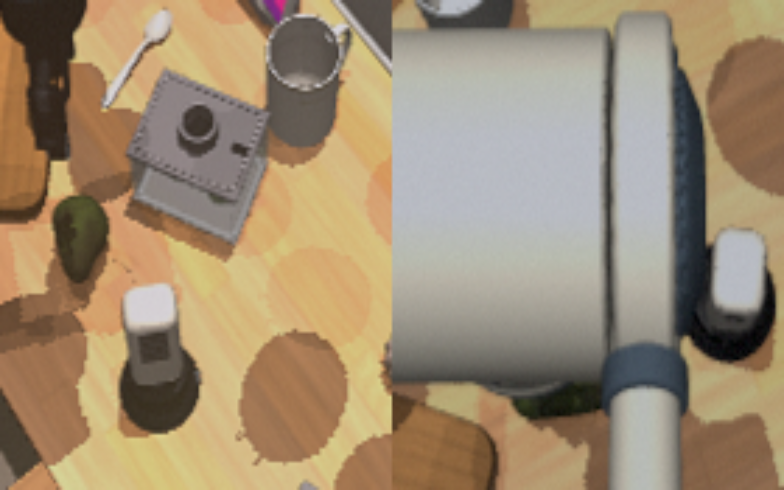

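The lid sits flush on the box at (200,130) in the crop's left half. The pump stands untouched in its stand, with its top at (150,305). Moving above the pump.

Call:
step_arm(
  moves=[
    [[-0.015,-0.024,0],-2,0],
    [[-0.034,-0.053,0],-4,0],
    [[-0.052,-0.08,0],-6,0],
    [[-0.067,-0.104,0],-6,0],
    [[-0.0736,-0.1146,0.01],-6,0],
    [[-0.0736,-0.1146,0.025],-6,0],
    [[-0.0736,-0.1146,0.035],-6,0],
    [[-0.0736,-0.1146,0.035],-6,0],
  ],
)

```text
t: 15.43
position: [0.4364, 0.1032, 0.2096]
ee_rot: [3.141, -0.003, -2.888]
contact_force: [-0.6, 0.1, 0.3]
finger_gap: 0.997
gripper_force: 0.0
```

```bash
python3 - <<'E'
from h import *
pics=[imaging.get_image(n) for n in("scene","top")]
go(.4375,.103,.114)
for p in pics:
  for n in('pump','pump_grip','stand'): print(n,[(np.round(d['location'],3).tolist(),round(d['conf'],2)) for d in finder.landmark_of(n,p)[:2]])
E
```

```text
t 15.53 pos [0.4372 0.1036 0.2114] rpy [ 3.141e+00 -1.000e-03 -2.887e+00] shift [-0.0002 -0.0007  0.0974] len 0.097 turn 0
pump [([0.433, 0.104, 0.006], 0.84), ([0.453, 0.316, 0.086], 0.56)]
pump_grip [([0.436, 0.099, 0.134], 0.69)]
stand [([0.437, 0.106, -0.004], 0.92)]
pump [([0.441, 0.102, 0.008], 0.51)]
pump_grip [([0.436, 0.105, 0.132], 0.67)]
stand [([0.438, 0.102, -0.001], 0.98), ([0.453, 0.318, -0.0], 0.26)]
```

Pump position confirmed at (0.437, 0.103). Descending in guarded steps.

Call:
step_arm(
  moves=[
    [[0,0,0.02],0,0],
    [[0,0,0.04],0,0],
    [[0,0,0.055],0,0],
    [[0,0,0.065],0,0],
    [[0,0,0.075],0,0],
    [[0,0,0.075],0,0],
  ],
)

```text
t: 16.33
position: [0.4369, 0.1034, 0.1354]
ee_rot: [3.141, -0.002, -2.887]
contact_force: [0.0, -0.0, -0.2]
finger_gap: 0.996
gripper_force: 0.0
```

Call:
step_arm(
  moves=[
    [[0,0,0.008],0,0],
    [[0,0,0.015],0,0],
    [[0,0,0.022],0,0],
    [[0,0,0.022],0,0],
  ],
)

```text
t: 16.67
position: [0.4372, 0.1034, 0.1136]
ee_rot: [3.141, -0.001, -2.887]
contact_force: [-0.9, 0.7, -0.2]
finger_gap: 1.001
gripper_force: 0.0
```

Call:
step_arm(
  moves=[
    [[0,0,0],0,100],
    [[0,0,0],0,100],
    [[0,0,0],0,100],
    [[0,0,0],0,130],
    [[0,0,0],0,160],
    [[0,0,0],0,255],
    [[0,0,0],0,255],
  ],
  grip_force=30,
)

```text
t: 17.25
position: [0.4379, 0.1035, 0.115]
ee_rot: [-3.142, 0.001, -2.887]
contact_force: [-0.7, -0.0, 6.4]
finger_gap: 0.492
gripper_force: 29.6
```

The gap reads 41.8 mm, which matches the 42 mm body. Firmer grip, straight lift.

Call:
step_arm(
  moves=[
    [[0,0,0],0,255],
    [[0,0,0],0,255],
    [[0,0,-0.01],0,255],
    [[0,0,-0.025],0,255],
    [[0,0,-0.04],0,255],
    [[0,0,-0.06],0,255],
    [[0,0,-0.08],0,255],
    [[0,0,-0.1],0,255],
  ],
  grip_force=60,
)

```text
t: 17.92
position: [0.4372, 0.1034, 0.2155]
ee_rot: [3.142, -0.0, -2.887]
contact_force: [-1.0, -0.0, -2.3]
finger_gap: 0.485
gripper_force: 60.7
```

Call:
step_arm(
  moves=[
    [[0,0,-0.02],0,255],
    [[0,0,-0.04],0,255],
    [[0,0,-0.05],0,255],
    [[0,0,-0.05],0,255],
  ],
)

```text
t: 18.25
position: [0.4385, 0.1035, 0.2666]
ee_rot: [-3.141, 0.004, -2.887]
contact_force: [0.3, -0.7, -2.1]
finger_gap: 0.488
gripper_force: 61.0
```

```bash
python3 - <<'E'
from h import *
pics=[imaging.get_image(n) for n in("scene","top")]
go(.4517,.318,.26); print(readout.sense()["gripper_force"])
for p in pics:
  for n in('pump','pump_grip','nozzle','stand','lid','lid_valve'): print(n,[(np.round(d['location'],3).tolist(),round(d['conf'],2)) for d in finder.landmark_of(n,p)[:2]])
E
```

```text
t 18.35 pos [0.4374 0.1034 0.2643] rpy [-3.142  0.    -2.887] shift [-0.0678  0.2041  0.0043] len 0.215 turn 0
60.97203969955444
pump [([0.434, 0.106, 0.158], 0.56)]
pump_grip [([0.433, 0.102, 0.283], 0.57), ([0.703, 0.154, 0.002], 0.53)]
nozzle []
stand [([0.436, 0.107, -0.005], 0.96)]
lid [([0.455, 0.324, 0.065], 0.74)]
lid_valve [([0.452, 0.317, 0.088], 0.74), ([0.452, 0.32, 0.063], 0.49)]
pump [([0.44, 0.101, 0.156], 0.77)]
pump_grip [([0.436, 0.102, 0.281], 0.5)]
nozzle []
stand [([0.438, 0.107, -0.001], 0.6), ([0.435, 0.104, 0.28], 0.29)]
lid [([0.45, 0.32, 0.064], 0.92)]
lid_valve [([0.45, 0.316, 0.082], 0.93)]
```

The pump is held 0.156 m up and clear, and the stand has stayed put. Moving over the lid valve.

Call:
step_arm(
  moves=[
    [[-0.005,0.015,0],0,255],
    [[-0.014,0.042,0],0,255],
    [[-0.024,0.072,0],0,255],
    [[-0.034,0.102,0],0,255],
    [[-0.044,0.132,0],0,255],
    [[-0.054,0.162,0],0,255],
    [[-0.062,0.187,0],0,255],
    [[-0.0675,0.204,0],0,255],
  ],
)

```text
t: 19.62
position: [0.4515, 0.3203, 0.2644]
ee_rot: [3.141, 0.0, -2.886]
contact_force: [0.1, -1.5, -2.9]
finger_gap: 0.484
gripper_force: 61.0
```

Call:
step_arm(
  moves=[
    [[0,0,0],0,255],
    [[0,0,0.015],0,255],
    [[0,0,0.035],0,255],
    [[0,0,0.05],0,255],
    [[0,0,0.05],0,255],
  ],
)

```text
t: 20.03
position: [0.4503, 0.3167, 0.2119]
ee_rot: [-3.14, -0.004, -2.888]
contact_force: [0.5, -1.8, -3.6]
finger_gap: 0.486
gripper_force: 61.1
```

```bash
python3 - <<'E'
from h import *
p=imaging.get_image("scene")
go(.4517,.318,.19); s=readout.sense(); print(s["gripper_force"])
for n in('pump','pump_grip','nozzle','lid','lid_valve'): print(n,[(np.round(d['location'],3).tolist(),round(d['conf'],2)) for d in finder.landmark_of(n,p)[:2]])
x,y,z=.4517,.318,s["position"][2]-.108
o=np.array([200,95]); k=np.array([8,6])
im=cv2.resize(p["image"][95:195,200:300],None,fx=8,fy=6,interpolation=2)
for c,P in(((255,0,0),circ(.028,z+.012)),((255,255,0),circ(.026,z)),((0,255,255),circ(.046,.1)),((0,255,0),circ(.035,.1))):
    q=((proj(p,np.array(P)+[x,y,0])+.5-o)*k).astype(np.int32); cv2.polylines(im,[q],True,c,1)
cv2.imwrite("pics/s8.png",im[:,:,::-1])
E
```

```text
t 20.08 pos [0.451  0.3171 0.2136] rpy [-3.141e+00 -3.000e-03 -2.888e+00] shift [-0.001   0.0007  0.0236] len 0.024 turn 0
61.07739329338074
pump [([0.447, 0.318, 0.101], 0.89), ([0.434, 0.107, -0.004], 0.5)]
pump_grip [([0.446, 0.313, 0.231], 0.84), ([0.448, 0.317, 0.101], 0.52)]
nozzle []
lid [([0.454, 0.318, 0.063], 0.7)]
lid_valve [([0.454, 0.315, 0.084], 0.88)]
```

View pics/s8.png

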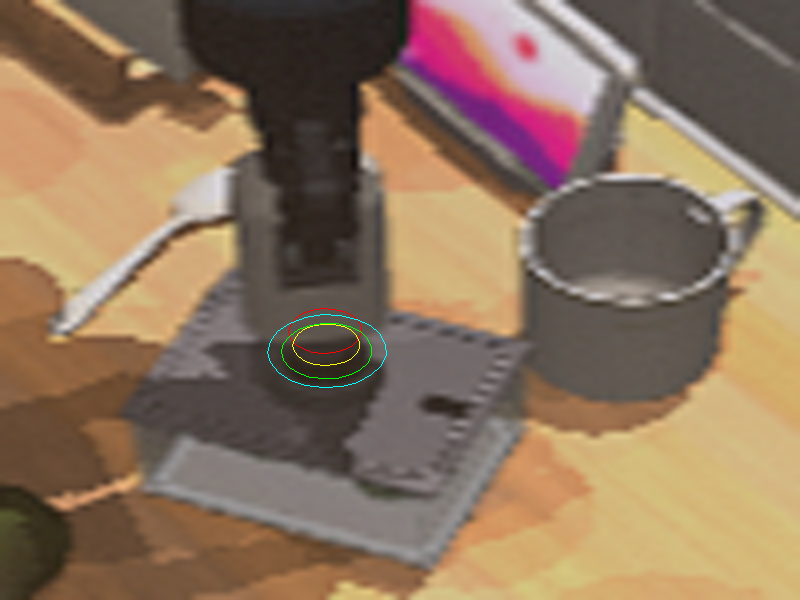

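The collar, overlaid in cyan at (326,350), lines up with the picture. The pump body is centred near x=315, so it may be about 4 mm left of the collar axis. I'll measure with the silhouettes.

```bash
python3 - <<'E'
from h import *
for k in range(2):
    p=imaging.get_image("scene"); s=readout.sense(); P0=s["position"]; z=P0[2]-.108
    m=sil("pump",p,[P0[0],P0[1],z+.09]); 
    yaw=-2.888
    H=np.array(M["pump"])@Ro.from_euler("z",yaw).as_matrix().T+[P0[0],P0[1],z]
    h=cv2.fillConvexPoly(np.zeros((384*4,512*4),np.uint8),cv2.convexHull(((proj(p,H)+.5)*4).astype(np.int32)),1)
    f=lambda a:[(int(r),(np.flatnonzero(a[r])[0],np.flatnonzero(a[r])[-1])) for r in range(118,156,4)]
    R=range(116,158,4)
    for r in R:
        c=np.flatnonzero(m[r]); d=np.flatnonzero(h[r*4+2])/4
        if len(c) and len(d): print(r,c[0],c[-1]+1,"mid",(c[0]+c[-1]+1)/2,"pred",d[0].round(1),d[-1].round(1),"mid",(d[0]+d[-1]).round(1)/2)
    ml=sil("lid",p,[.4517,.318,.08]); print(P0.round(4), "px/mm",(proj(p,[[.4517,.318,.1]])-proj(p,[[.4417,.318,.1]])).round(2))
print(fit("lid",.4515,.318,.067,[p])[0][:2]); print(fit("pump",P0[0],P0[1],z,[p]))
E
```

```text
144 226 231 mid 228.5 pred 231.2 249.8 mid 240.5
148 224 255 mid 239.5 pred 231.5 250.0 mid 240.75
[0.4521 0.318  0.2155] px/mm [[3.2  0.34]]
120 230 232 mid 231.0 pred 228.8 248.5 mid 238.6
124 228 235 mid 231.5 pred 229.0 249.0 mid 239.0
128 229 249 mid 239.0 pred 229.5 249.2 mid 239.4
132 229 249 mid 239.0 pred 230.0 249.5 mid 239.75
136 230 250 mid 240.0 pred 230.2 249.5 mid 239.9
140 230 249 mid 239.5 pred 230.8 249.8 mid 240.25
144 230 249 mid 239.5 pred 231.2 249.8 mid 240.5
148 231 247 mid 239.0 pred 231.5 250.0 mid 240.75
[0.4518 0.3179 0.215 ] px/mm [[3.2  0.34]]
[([0.4515, 0.314, 2.8801], np.float64(0.186)), ([0.4516, 0.314, 2.8782], np.float64(0.186))]
([([0.4529, 0.3012, 0.2454], np.float64(0.384)), ([0.453, 0.301, 3.3724], np.float64(0.384)), ([0.4527, 0.301, 0.2447], np.float64(0.384)), ([0.453, 0.3002, 2.0712], np.float64(0.393))], [448])
```

The pump sits about 2 mm toward −x of the TCP. Correcting for that and descending into the collar.

Call:
step_arm(
  moves=[
    [[-0.002,0,0.003],0,255],
    [[-0.002,0,0.007],0,255],
    [[-0.002,0,0.011],0,255],
    [[-0.002,0,0.015],0,255],
    [[-0.002,0,0.015],0,255],
  ],
)

```text
t: 21.15
position: [0.4531, 0.3181, 0.1985]
ee_rot: [-3.141, -0.002, -2.887]
contact_force: [-0.5, 0.4, -2.4]
finger_gap: 0.48
gripper_force: 61.2
```

Call:
step_arm(
  moves=[
    [[0,0,0.002],0,255],
    [[0,0,0.005],0,255],
    [[0,0,0.005],0,255],
    [[0,0,0.005],0,255],
  ],
)

```text
t: 21.48
position: [0.4535, 0.3183, 0.1945]
ee_rot: [-3.142, -0.0, -2.887]
contact_force: [-0.1, -0.3, -1.7]
finger_gap: 0.488
gripper_force: 61.2
```

Call:
step_arm(
  moves=[
    [[0,0,0.001],0,255],
    [[0,0,0.003],0,255],
    [[0,0,0.003],0,255],
    [[0,0,0.003],0,255],
  ],
)

```text
t: 21.82
position: [0.4535, 0.3183, 0.1915]
ee_rot: [-3.142, -0.0, -2.887]
contact_force: [0.4, -0.7, -2.7]
finger_gap: 0.487
gripper_force: 61.2
```

Call:
step_arm(
  moves=[
    [[0,0,0.001],0,255],
    [[0,0,0.002],0,255],
    [[0,0,0.002],0,255],
    [[0,0,0.002],0,255],
  ],
)

```text
t: 22.15
position: [0.4537, 0.3184, 0.1897]
ee_rot: [3.142, 0.0, -2.887]
contact_force: [-0.3, 0.3, 1.7]
finger_gap: 0.487
gripper_force: 61.5
```

Call:
step_arm(
  moves=[
    [[0,0,0.001],0,255],
    [[0,0,0.002],0,255],
    [[0,0,0.002],0,255],
    [[0,0,0.002],0,255],
  ],
)

```text
t: 22.48
position: [0.4537, 0.3184, 0.1876]
ee_rot: [3.142, 0.0, -2.887]
contact_force: [-0.1, -0.0, 1.6]
finger_gap: 0.486
gripper_force: 61.6
```

Call:
step_arm(
  moves=[
    [[0,0,0.001],0,255],
    [[0,0,0.002],0,255],
    [[0,0,0.002],0,255],
    [[0,0,0.002],0,255],
  ],
)

```text
t: 22.82
position: [0.4537, 0.3184, 0.1856]
ee_rot: [3.142, 0.0, -2.887]
contact_force: [0.3, -0.4, 2.4]
finger_gap: 0.487
gripper_force: 61.7
```

```bash
python3 - <<'E'
from h import *
F=[];Z=[]
for k in range(12):
    p=imaging.get_image("scene"); s=readout.sense(); F.append(s["contact_force"]); Z.append(s["position"])
print(np.mean(F,0).round(2),np.std(F,0).round(2),np.mean(Z,0).round(4),s["ee_rot"],s["t"])
for n in('pump','pump_grip','nozzle','lid','lid_valve','open_box'): print(n,[(np.round(d['location'],3).tolist(),round(d['conf'],2)) for d in finder.landmark_of(n,p)[:2]])
i=p["image"][90:190,195:305]; cv2.imwrite("pics/s9.png",cv2.resize(i,None,fx=7,fy=6,interpolation=2)[:,:,::-1])
E
```

```text
[-0.05  0.46  2.65] [0.54 0.59 0.22] [0.4536 0.3184 0.1856] [ 3.14156797e+00  3.91921861e-05 -2.88741093e+00] 23.4167
pump [([0.452, 0.318, 0.073], 0.71)]
pump_grip [([0.453, 0.312, 0.202], 0.9)]
nozzle []
lid [([0.453, 0.317, 0.066], 0.57), ([0.57, 0.425, -0.0], 0.16)]
lid_valve [([0.452, 0.317, 0.084], 0.81), ([0.435, 0.108, -0.001], 0.15)]
open_box [([0.449, 0.319, -0.0], 0.75)]
```

View pics/s9.png

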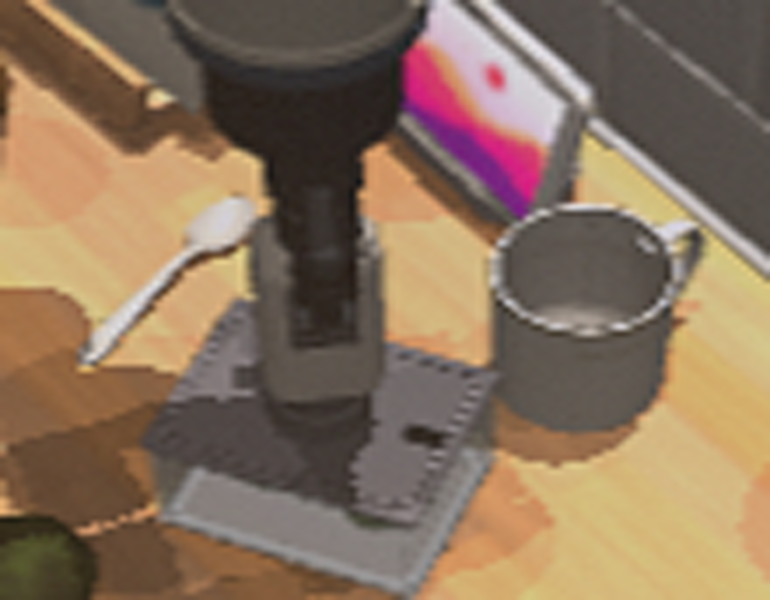

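The pump stands upright with its nozzle in the collar at (320,405) in the crop. The lid is still flush on the box, the net push is about 5 N (roughly 5–6 mm of seal travel), and there is almost no side force. Handing in.

```bash
python3 -c "
from cell import job
print(job.sign_off())"
```

```text
the job is handed in; nothing more can be done
None
```

I handed the job in with the lid home on the box of limes and the pump held upright in the collar, pressing about 5 N with the seal about half-way in; no verdict came back.

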